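Pump the ratchet rest up until the ring mandrel lies level

ROBOT

A 6-joint arm with a two-finger parallel gripper is mounted at the origin on the work surface; the furniture and walls round the work are solid. World frame = base frame: x ahead of the robot, y to its left, z up, the work surface at z = 0. Lengths are in m, angles in degrees, forces in N, time in s.
With the tool pointing down it reaches from about 0.35 to 0.975 m from the base axis. Payload 17.4 kg.
Tool frame: the origin (TCP) lies midway between the tips of the shut fingers; the grasp point (between the pads) lies 19 mm behind it; z points along the fingers, y is the direction in which the jaws open and shut (so a half turn about z gives the same grasp; the last joint's range is limited). The gripper opens to 85 mm and grips with 20 to 120 N. Pads are 22 mm wide; open, the fingers measure 114 mm over their backs; the gripper's body (76 mm by 85 mm) begins 54 mm behind the grasp point. The pads swing forward as they close: fully open they stand 13 mm farther back than shut.
Start: joints at [-76.65, 6.646, 82.598, -0, 90.757, -2.166], TCP at [0.181, -0.65, 0.21] pointing down, gripper open.
Joint ranges: [-162.19, 162.19], [-47.58, 125.68], [4.15, 143.07], [-65.23, 245.23], [0.69, 171.88], [-170.13, 170.13]. Speed limits (degrees/s): [108.29, 108.29, 127.2, 180, 180, 180].

INTERFACE

Orientations are given as [roll, pitch, yaw] about the fixed x, y, z axes, in that order (R = Rz(yaw) Ry(pitch) Rx(roll)).
In Python, from rig import manip gives the robot as it stands.
- The arm moves only by the tool move_arm, never from a script. Its argument "commands" is a list of rows, each an object of numbers: "dx", "dy", "dz": the shift along the tool's x, y, z in m; "wx", "wy", "wz": the turn, a rotation vector about the tool's x, y, z in degrees; "grip": the opening, from 0 (shut) to 1 (fully open). A call has 1 to 12 rows; each row is the pose to reach, as a shift and turn from the pose commanded when the call began, along the tool's axes at that moment; what a row does not reach only later rows make up. A row lasts 1/10 s, in which the tool goes at most 50 mm and 8.59 degrees, less where a joint would pass 70% of its speed; a pose out of reach is approached as far as the arm can. A call with a gripper value outside its range is refused whole. The fingers move at their own pace and stop on an object; "newtons" is the grip in N (left out, the last holds). Time passes only in rows, so rows that repeat a pose let the fingers close. It gives the time, the measured TCP pose, the force and the opening at its end, in the units of the state.
- manip.sense(): the state, without advancing time (a new reading comes with each control period).
- manip.capture(name): name is "scene" or "side" or "wrist"; returns a dict with "pixels" (420x560x3 uint8, red, green, blue), "range_z" (420x560 float32, m along the optical axis (not along the pixel's ray), 0 where there is no reading), "mtx" (3x3 intrinsics, pixels), "xyz" and "orientation" of the camera in the world. Camera axes: x right, y down, z forward; pixel columns grow to the right and rows downward; lengths in m; the calibration is good to about 2 mm. A picture is of the moment at which its call begins.
- manip.close_job(): hands the job in, once; it reports no verdict.
The state is a dict: "time": time; "joints": joint angles; "joint_velocities": joint speeds; "joint_efforts": joint torques, N m; "tcp_pos": TCP position; "orientation": TCP orientation; "force": force on the tool from outside, world axes, zero at the start; "torque": the same for the moment, N m; "gripper_width": opening from 0.0 (shut) to 1.0 (fully open).
Only numpy, scipy, OpenCV 4.12 (cv2) and the standard library are available. Lean on these libraries where they do the work, as an engineer would, in place of code of your own. Each camera call takes 0.05 s, during which the arm holds its last target.

TASK

The ring mandrel on the bench droops towards its thin end and has to lie level before the ring on it can be hammered round. Press the red thumb pad of the ratchet rest fully down and let it come fully back up, one click a stroke, counting the clicks, until the notched column stands in the notch that makes the mandrel level. Do not go past that notch, and leave the hammer, the tin and the wax block where they lie.

Things in the scene. Friction and masses are not known exactly. Their poses are not given: they have to be found in the camera images.
- column (a joint): Height of the toothed steel column (V saddle on top, under the mandrel), in m, 0 = lowest notch, grows upward. A pawl holds it in notches 10 mm apart. Starts in notch 0.000, 0.010, 0.020 or 0.030; the mandrel is level in notch 0.050. A full lever stroke lifts it some 15 mm and it settles one notch (10 mm) up; a part stroke gains nothing. It cannot be lowered by the lever.
- swivel_mandrel (a joint): Slope of the ring mandrel, a tapered steel bar 284 mm long, held near its thick end in a swivel on the tall blue post; its thin part lies loose in the column's V saddle 215 mm away. In rad: 0 = level, negative = thin end droops, positive = too high; about 0.045 rad a notch.
- pump_lever (a joint): Angle of the sprung pump lever in rad: 0 = up at rest, 0.42 = fully down on its firm stop. The holding pawl clicks in at about 0.34 on the way down; the lever must come back up to below 0.04 (it springs back by itself) to take the next tooth. Pressing takes 1 to 6 N at the pad, so the stop is felt only above 10 N.
- lever_pad (a point): Top centre of the red ribbed thumb pad (46 mm along the lever, 28 mm wide) at the free end of the pump lever, 128 mm from its pin; free space above. At rest it is 103 mm above the bench, 182 mm from the column's axis; fully down, 50 mm above the bench and 6 mm further out. x axis: along the rest's x axis (pad to column).
- mandrel_rest: The blue rest, fixed to the bench but turned a little. Origin: at bench height below the column's axis; x axis from the thumb pad to the column, y axis from the column to the swivel post 215 mm away, z up. Jack cheeks 116 mm high, saddle 150 mm high at the lowest notch, post 206 mm high.
- hammer: Bystander: small hammer with wooden handle, 200 mm long along its y axis, 58 mm wide, 26 mm high, lying on the bench in front of the rest; origin under its middle.
- tin: Bystander: open round tin, 103 mm across and 49 mm high; origin under its middle.
- wax: Bystander: dark red wax block, 67 x 99 x 21 mm; origin under its middle.

How it is judged (in metres and radians):
At the end, for the whole second after the job is handed in: The column rests on its pawl in the notch 0.050 (within 4 mm), the mandrel is level within 0.024 rad (1.4 degrees), and the lever is back up at rest (within 0.06 rad) (value of joint column between 0.046 and 0.054 m and value of joint swivel_mandrel between -0.024 and 0.024 rad and value of joint pump_lever below 0.06 rad); the robot touches nothing.
It fails at once if the column is raised past the notch that makes the mandrel level (value of joint column above 0.0585 m).
It fails at once if the hammer, the tin or the wax block is pushed more than 25 mm from its place (distance of any of hammer, tin, wax from where it was at the start of the episode above 0.025 m).
It also fails if it takes over 51 s, if anything falls off the work surface, if the arm or the gripper's body presses on something with over 40 N, if the wrist force passes 120 N, or if a joint passes its speed limit or range.

## Working session

There is one attempt and no reset: what is moved stays moved. The work goes in short steps, Python scripts to look and compute and a tool call to move; the robot and the scene stay as the last step left them, time stands still between calls to the robot, and variables do not carry over. Pictures are saved under pics/ and viewed, and the job is handed in when it is done.

Besides the shell and the picture viewer there is one more tool, called after "Call:" in YAML: its name, and indented under it one key for each argument. move_arm: Moves the arm, as the interface text tells. Its arguments: {"type":"object","properties":{"commands":{"type":"array","items":{"type":"object","properties":{"dx":{"type":"number"},"dy":{"type":"number"},"dz":{"type":"number"},"wx":{"type":"number"},"wy":{"type":"number"},"wz":{"type":"number"},"grip":{"type":"number"}}}},"newtons":{"type":"number"}},"required":["commands"]}

```bash
mkdir -p pics; cat > h.py <<'E'
from rig import manip
import numpy as np, cv2
from scipy.spatial.transform import Rotation as R
def cap(n,f):
    c=manip.capture(n); cv2.imwrite(f'pics/{f}.png',c['pixels'][:,:,::-1]); np.savez(f'pics/{f}.npz',**{k:np.array(v) for k,v in c.items()}); return c
def pt(c,u,v,z=None):
    K=np.array(c['mtx']); z=c['range_z'][v,u] if z is None else z
    o=np.array(c['orientation']); Rm=R.from_euler('xyz',o,degrees=True).as_matrix() if o.size==3 else o
    return Rm@(np.linalg.inv(K)@[u,v,1]*z)+np.array(c['xyz'])
E
python3 - <<'E'
from h import *
for n in('scene','side'):
    c=cap(n,n+'0'); print(n,c['xyz'],c['orientation'],c['mtx'])
s=manip.sense();print(s)
E
```

```text
scene [ 0.26899413 -0.57005732  0.7182669 ] [-133.76079225    1.05103396  -26.39679027] [[381.90539576   0.         277.39761554]
 [  0.         381.90539576 211.14113716]
 [  0.           0.           1.        ]]
side [ 0.95098738 -0.34397291  0.79509929] [-140.69783324   -0.66748971   49.29243925] [[493.65415016   0.         277.69361309]
 [  0.         493.65415016 212.20560619]
 [  0.           0.           1.        ]]
{'time': 0.1, 'joints': array([-7.66497018e+01,  6.67239952e+00,  8.26311052e+01,  2.35824591e-04,
        9.07575995e+01, -2.16514748e+00]), 'joint_velocities': array([-0.0623853 , -0.07780162, -0.01177418,  0.04628439,  0.01696466,
        0.07856529]), 'joint_efforts': array([ 2.14127940e-03, -7.33668923e+01, -6.33789253e+01, -6.64808726e-05,
        5.31247293e-03,  3.48056790e-05]), 'tcp_pos': array([ 0.1805167 , -0.65021504,  0.20973279]), 'orientation': array([-1.79938948e+02, -2.54415205e-03,  1.55154474e+01]), 'force': array([ 0.835456  , -0.02645384,  0.33135449]), 'torque': array([ 0.04363528, -0.02322595, -0.01058737]), 'gripper_width': 1.001225991475581}
```

View pics/scene0.png

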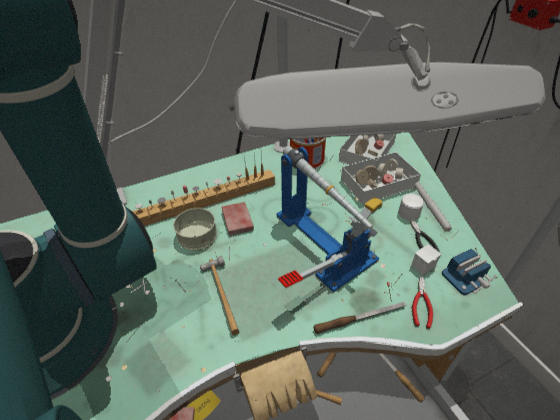

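View pics/side0.png

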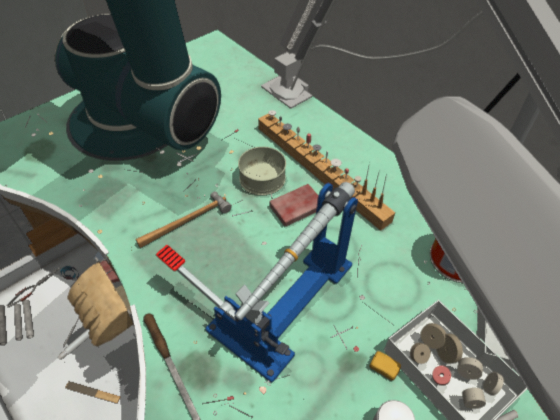

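The scene view shows the red pad at about (290,279), the hammer at (225,295), the tin at (195,230) and the wax at (237,218). A lamp hangs over the back of the bench. In the side view the pad is at about (171,259).

```bash
python3 - <<'E'
from h import *
for n in('scene0','side0'):
    c=dict(np.load(f'pics/{n}.npz'))
    p=c['pixels'].astype(int); m=(p[...,0]>150)&(p[...,1]<70)&(p[...,2]<70)
    P=np.array([pt(c,u,v) for v,u in zip(*np.nonzero(m))]); 
    k=(P[:,2]>0.07)&(P[:,2]<.13)&(P[:,0]<.75); uv=np.argwhere(m)[k]; P=P[k]
    print(n,len(P),np.median(P,0),P.min(0),P.max(0),uv.min(0),uv.max(0))
    cc=P.mean(0); w,V=np.linalg.eigh(np.cov((P-cc).T)); print(V[:,2],V[:,0])
    for t in ([(290,165),(300,165),(350,205),(368,226),(360,235),(345,265),(296,195),(400,100),(300,115),(225,295),(215,265),(195,245),(237,218)] if n=='scene0' else [(338,200),(300,245),(250,305),(232,318),(330,250),(185,220),(470,200),(263,160),(295,205)]):
        print(t,pt(c,*t).round(4))
c=dict(np.load('pics/side0.npz'));im=c['pixels'][170:390,140:400,::-1];cv2.imwrite('pics/s0c.png',cv2.resize(im,None,fx=3,fy=2.7,interpolation=cv2.INTER_CUBIC))
E
```

```text
scene0 127 [ 0.48086    -0.1729945   0.10330365] [ 0.46098529 -0.18586412  0.09743591] [ 0.50437944 -0.15623532  0.1086692 ] [271 279] [285 302]
[-0.9741     -0.11373506  0.19543164] [-0.19198542 -0.04061102 -0.98055716]
(290, 165) [0.5997 0.0532 0.1888]
(300, 165) [0.6193 0.0412 0.1899]
(350, 205) [ 0.6585 -0.1061  0.1696]
(368, 226) [ 0.6626 -0.166   0.1593]
(360, 235) [ 0.6618 -0.1492  0.1166]
(345, 265) [ 0.626  -0.159   0.0463]
(296, 195) [0.6336 0.0828 0.0604]
(400, 100) [0.9615 0.1207 0.2293]
(300, 115) [0.7176 0.2203 0.2011]
(225, 295) [ 0.3679 -0.0796  0.    ]
(215, 265) [0.3749 0.0012 0.0112]
(195, 245) [0.3509 0.0746 0.0201]
(237, 218) [0.4773 0.1154 0.0189]
side0 269 [ 0.48663091 -0.1703619   0.10261671] [ 0.4611453  -0.18495322  0.09413643] [ 0.5062582  -0.15431348  0.1090187 ] [246 157] [269 184]
[-0.95653374 -0.1972082   0.21483047] [-0.21797098 -0.00590492 -0.97593739]
(338, 200) [0.6306 0.067  0.2026]
(300, 245) [ 0.6469 -0.0283  0.1838]
(250, 305) [ 0.6673 -0.1427  0.1609]
(232, 318) [ 0.624  -0.1493  0.0651]
(330, 250) [0.6291 0.0693 0.0608]
(185, 220) [ 0.3656 -0.0752  0.0119]
(470, 200) [0.7714 0.2125 0.2187]
(263, 160) [0.3315 0.1574 0.0076]
(295, 205) [0.4843 0.1164 0.0199]
```

View pics/s0c.png

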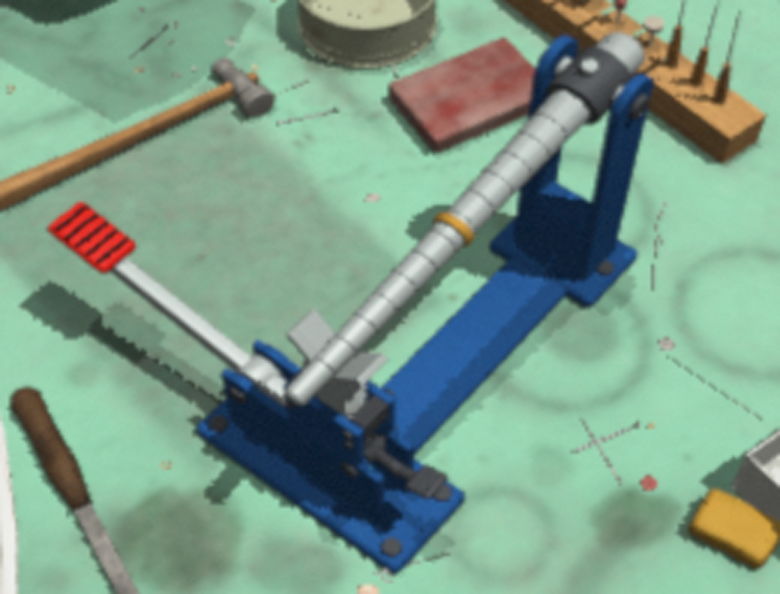

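```bash
cat > slope.py <<'E'
from h import *
from scipy.optimize import least_squares
ex=np.array([.985,.173,0]);ex/=np.linalg.norm(ex);ey=np.array([-ex[1],ex[0],0]);col=np.array([.4835,-.1715,0])+.182*ex
def cloud(c):
    K=np.array(c['mtx']);Z=c['range_z'];v,u=np.nonzero(Z>0)
    o=np.array(c['orientation']);Rm=R.from_euler('xyz',o,degrees=True).as_matrix()
    P=(np.linalg.inv(K)@np.vstack([u,v,np.ones(len(u))])*Z[v,u]).T@Rm.T+np.array(c['xyz'])
    d=P-col;return np.c_[d@ex,d@ey,P[:,2]]
def slope(*fs):
    for sel in [[f] for f in fs]+[list(fs)]:
        Q=np.vstack([cloud(dict(np.load(f'pics/{f}.npz'))) for f in sel])
        m=(abs(Q[:,0])<.03)&(Q[:,1]>.03)&(Q[:,1]<.18)&(Q[:,2]>.13)&(Q[:,2]<.26);Q=Q[m]
        def f(p):
            x0,sx,z0,s,r0,t=p
            y=Q[:,1]-.1
            return (np.hypot(Q[:,0]-x0-sx*y,(Q[:,2]-z0-s*y)/np.sqrt(1+s*s))-r0-t*y)*1e3
        r=least_squares(f,[0,0,.17,.1,.01,.02],loss='soft_l1')
        print(sel,len(Q),'x0 sx z0 slope r taper',r.x.round(4),'rms',np.sqrt(np.mean(np.minimum(abs(r.fun),5)**2)).round(2))
if __name__=='__main__':
    import sys
    t=sys.argv[1]
    if t!='0': cap('scene','scene'+t);cap('side','side'+t)
    slope('scene'+t,'side'+t)
E
python3 slope.py 0
python3 - <<'E'
from slope import *
for f in('scene0','side0'):
    Q=cloud(dict(np.load(f'pics/{f}.npz')))
    m=(abs(Q[:,0])<.05)&(abs(Q[:,1])<.03)&(Q[:,2]>.1);Q=Q[m]
    print(f,np.histogram(Q[:,2],np.arange(.1,.2,.004)))
    Q=Q[Q[:,2]>.125];print(np.c_[Q][::max(1,len(Q)//40)].round(3))
E
```

```text
['scene0'] 569 x0 sx z0 slope r taper [-0.0004 -0.0139  0.1707  0.1369  0.0095  0.0274] rms 1.19
['side0'] 1203 x0 sx z0 slope r taper [-0.0012 -0.0159  0.1719  0.1351  0.0093  0.0281] rms 1.1
['scene0', 'side0'] 1772 x0 sx z0 slope r taper [-0.0009 -0.015   0.1718  0.1371  0.0091  0.0266] rms 1.2
scene0 (array([ 28,  31,  46, 137,  27,  13,  16,  12,   1,  10,  24,  22,  10,
        30,  72, 103,  89,   7,   0,   0,   0,   0,   0,   0]), array([0.1  , 0.104, 0.108, 0.112, 0.116, 0.12 , 0.124, 0.128, 0.132,
       0.136, 0.14 , 0.144, 0.148, 0.152, 0.156, 0.16 , 0.164, 0.168,
       0.172, 0.176, 0.18 , 0.184, 0.188, 0.192, 0.196]))
[[-0.001  0.029  0.169]
 [ 0.022  0.01   0.168]
 [ 0.019  0.007  0.168]
 [ 0.     0.018  0.168]
 [-0.008  0.024  0.166]
 [ 0.016  0.012  0.161]
 [-0.006  0.025  0.161]
 [ 0.013  0.012  0.16 ]
 [ 0.021 -0.005  0.168]
 [-0.     0.011  0.165]
 [ 0.016  0.001  0.163]
 [-0.006  0.014  0.163]
 [ 0.012  0.005  0.159]
 [-0.005  0.017  0.158]
 [ 0.01   0.005  0.158]
 [-0.007  0.012  0.16 ]
 [ 0.01   0.     0.159]
 [-0.004  0.014  0.153]
 [ 0.003 -0.004  0.163]
 [-
[... 1247 characters left out ...]
65]
 [-0.012  0.005  0.158]
 [-0.016 -0.004  0.162]
 [ 0.005  0.013  0.164]
 [ 0.002  0.007  0.165]
 [ 0.001  0.003  0.167]
 [-0.     0.001  0.164]
 [ 0.002 -0.001  0.167]
 [-0.009 -0.006  0.159]
 [ 0.013  0.011  0.16 ]
 [ 0.005  0.002  0.161]
 [-0.003 -0.008  0.163]
 [ 0.02   0.007  0.167]
 [ 0.007  0.002  0.156]
 [ 0.001 -0.009  0.162]
 [ 0.024  0.006  0.168]
 [ 0.016  0.001  0.163]
 [ 0.007 -0.003  0.154]
 [ 0.003 -0.013  0.163]
 [-0.005 -0.019  0.158]
 [ 0.019 -0.005  0.166]
 [ 0.007 -0.005  0.149]
 [ 0.006 -0.016  0.16 ]
 [ 0.    -0.023  0.16 ]
 [ 0.015  0.001  0.143]
 [ 0.009 -0.005  0.142]
 [ 0.001 -0.004  0.128]
 [ 0.007 -0.02   0.155]
 [ 0.007 -0.004  0.128]
 [ 0.006 -0.026  0.155]]
```

The fitted slope is 0.137 rad of droop and the saddle top is about 0.170 m, so the column is in notch 0.020 and needs exactly 3 strokes. I'm moving above the pad with the fingers shut.

Call:
move_arm:
  commands:
    - {"dx": 0.03,"dy": -0.027,"grip": 0}
    - {"dx": 0.06,"dy": -0.055,"grip": 0}
    - {"dx": 0.09,"dy": -0.082,"grip": 0}
    - {"dx": 0.125,"dy": -0.114,"grip": 0}
    - {"dx": 0.16,"dy": -0.146,"grip": 0}
    - {"dx": 0.195,"dy": -0.178,"grip": 0}
    - {"dx": 0.23,"dy": -0.21,"grip": 0}
    - {"dx": 0.265,"dy": -0.242,"grip": 0}
    - {"dx": 0.3,"dy": -0.274,"grip": 0}
    - {"dx": 0.335,"dy": -0.306,"grip": 0}
    - {"dx": 0.37,"dy": -0.338,"grip": 0}
    - {"dx": 0.39,"dy": -0.357,"grip": 0}

```text
validation failed for argument at $.co...
```

```bash
python3 - <<'E'
from h import *
s=manip.sense();print(s['tcp_pos'],s['orientation'],s['force'],s['gripper_width'],s['time'])
Rm=R.from_euler('xyz',s['orientation'],degrees=True).as_matrix()
print(Rm.T@(np.array([.4795,-.172,.125])-s['tcp_pos']))
E
```

```text
[ 0.1805167  -0.65021504  0.20973279] [-1.79938948e+02 -2.54415205e-03  1.55154474e+01] [ 0.835456   -0.02645384  0.33135449] 1.001225991475581 0.1
[ 0.41600575 -0.3807201   0.08515699]
```

The call was refused. I'll try one row with every field filled in.

Call:
move_arm:
  commands:
    - {"dx": 0.03,"dy": -0.027,"dz": 0.0,"wx": 0.0,"wy": 0.0,"wz": 0.0,"grip": 0.0}
  newtons: 40

```text
time: 0.2
tcp_pos: [0.2007, -0.6177, 0.209]
orientation: [-179.9, 0.0, 15.4]
force: [1.7, -0.4, 0.0]
gripper_width: 0.853
```

Call:
move_arm:
  commands:
    - {"dx": 0.035,"dy": -0.032,"dz": 0.0,"wx": 0.0,"wy": 0.0,"wz": 0.0,"grip": 0.0}
    - {"dx": 0.07,"dy": -0.064,"dz": 0.0,"wx": 0.0,"wy": 0.0,"wz": 0.0,"grip": 0.0}
    - {"dx": 0.105,"dy": -0.096,"dz": 0.0,"wx": 0.0,"wy": 0.0,"wz": 0.0,"grip": 0.0}
    - {"dx": 0.14,"dy": -0.128,"dz": 0.0,"wx": 0.0,"wy": 0.0,"wz": 0.0,"grip": 0.0}
    - {"dx": 0.175,"dy": -0.16,"dz": 0.0,"wx": 0.0,"wy": 0.0,"wz": 0.0,"grip": 0.0}
    - {"dx": 0.21,"dy": -0.192,"dz": 0.0,"wx": 0.0,"wy": 0.0,"wz": 0.0,"grip": 0.0}
    - {"dx": 0.245,"dy": -0.224,"dz": 0.0,"wx": 0.0,"wy": 0.0,"wz": 0.0,"grip": 0.0}
    - {"dx": 0.28,"dy": -0.256,"dz": 0.0,"wx": 0.0,"wy": 0.0,"wz": 0.0,"grip": 0.0}
    - {"dx": 0.315,"dy": -0.288,"dz": 0.0,"wx": 0.0,"wy": 0.0,"wz": 0.0,"grip": 0.0}
    - {"dx": 0.35,"dy": -0.32,"dz": 0.0,"wx": 0.0,"wy": 0.0,"wz": 0.0,"grip": 0.0}
    - {"dx": 0.375,"dy": -0.343,"dz": 0.0,"wx": 0.0,"wy": 0.0,"wz": 0.0,"grip": 0.0}
    - {"dx": 0.386,"dy": -0.354,"dz": 0.0,"wx": 0.0,"wy": 0.0,"wz": 0.0,"grip": 0.0}
  newtons: 40

```text
time: 1.4
tcp_pos: [0.4805, -0.1695, 0.2101]
orientation: [-180.0, 0.0, 15.7]
force: [-1.1, -0.5, 0.1]
gripper_width: -0.001
```

```bash
python3 - <<'E'
from h import *
cap('side','side1')
s=manip.sense();print(s['tcp_pos'],s['orientation'],s['force'],s['gripper_width'],s['time'])
Rm=R.from_euler('xyz',s['orientation'],degrees=True).as_matrix()
print(Rm.T@(np.array([.4795,-.172,.11])-s['tcp_pos']))
E
```

```text
[ 0.48082593 -0.1688661   0.21007106] [-1.79943541e+02 -8.10829782e-03  1.56657944e+01] [0.4073662  0.5713026  0.25721308] 0.0048579589466930416 1.45
[-0.00213707  0.00275806  0.10006808]
```

View pics/side1.png

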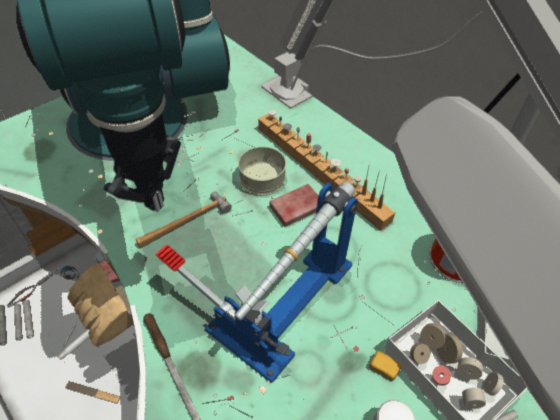

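The side view shows the shut fingertips at about (155,205), above the pad at (171,259). I'm descending close to the pad, then starting stroke 1 slowly.

Call:
move_arm:
  commands:
    - {"dx": -0.002,"dy": 0.003,"dz": 0.03,"wx": 0.0,"wy": 0.0,"wz": 0.0,"grip": 0.0}
    - {"dx": -0.002,"dy": 0.003,"dz": 0.06,"wx": 0.0,"wy": 0.0,"wz": 0.0,"grip": 0.0}
    - {"dx": -0.002,"dy": 0.003,"dz": 0.085,"wx": 0.0,"wy": 0.0,"wz": 0.0,"grip": 0.0}
    - {"dx": -0.002,"dy": 0.003,"dz": 0.095,"wx": 0.0,"wy": 0.0,"wz": 0.0,"grip": 0.0}
    - {"dx": -0.002,"dy": 0.003,"dz": 0.1,"wx": 0.0,"wy": 0.0,"wz": 0.0,"grip": 0.0}
    - {"dx": -0.002,"dy": 0.003,"dz": 0.1,"wx": 0.0,"wy": 0.0,"wz": 0.0,"grip": 0.0}
  newtons: 40

```text
time: 2.05
tcp_pos: [0.4784, -0.1757, 0.1107]
orientation: [180.0, -0.0, 15.5]
force: [-0.2, 0.5, -0.1]
gripper_width: -0.002
```

```bash
python3 - <<'E'
from h import *
c=cap('side','side2')
cv2.imwrite('pics/s2c.png',cv2.resize(c['pixels'][150:360,80:340,::-1],None,fx=3,fy=2.8,interpolation=cv2.INTER_CUBIC))
s=manip.sense();print(s['tcp_pos'],s['force'])
E
```

```text
[ 0.4786683  -0.17573044  0.11139792] [ 0.41447814 -0.29897693 -0.38611693]
```

View pics/s2c.png

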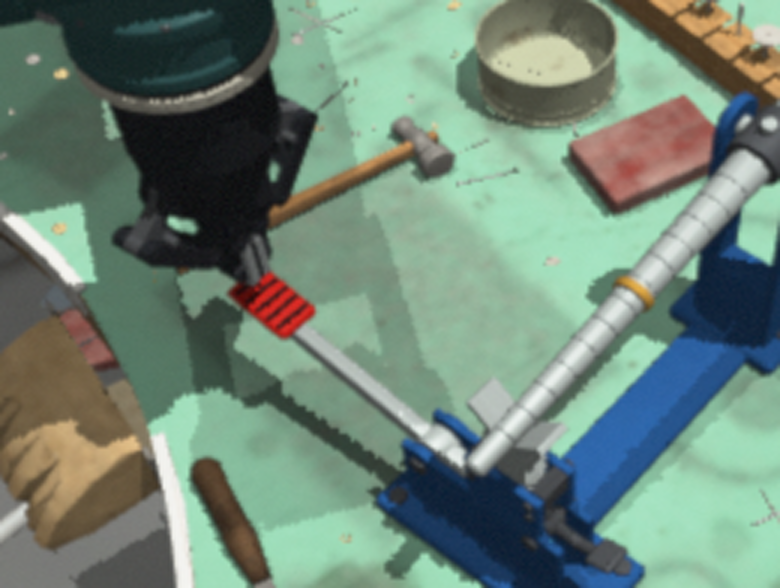

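Fingertips at crop (258,278) sit over the outer part of the pad, whose centre is at (272,306). I'll shift 5 mm inward and press.

Call:
move_arm:
  commands:
    - {"dx": 0.005,"dy": -0.002,"dz": 0.0,"wx": 0.0,"wy": 0.0,"wz": 0.0,"grip": 0.0}
    - {"dx": 0.005,"dy": -0.002,"dz": 0.008,"wx": 0.0,"wy": 0.0,"wz": 0.0,"grip": 0.0}
    - {"dx": 0.005,"dy": -0.002,"dz": 0.016,"wx": 0.0,"wy": 0.0,"wz": 0.0,"grip": 0.0}
    - {"dx": 0.005,"dy": -0.002,"dz": 0.024,"wx": 0.0,"wy": 0.0,"wz": 0.0,"grip": 0.0}
    - {"dx": 0.005,"dy": -0.002,"dz": 0.032,"wx": 0.0,"wy": 0.0,"wz": 0.0,"grip": 0.0}
    - {"dx": 0.004,"dy": -0.002,"dz": 0.04,"wx": 0.0,"wy": 0.0,"wz": 0.0,"grip": 0.0}
    - {"dx": 0.003,"dy": -0.002,"dz": 0.047,"wx": 0.0,"wy": 0.0,"wz": 0.0,"grip": 0.0}
    - {"dx": 0.002,"dy": -0.002,"dz": 0.053,"wx": 0.0,"wy": 0.0,"wz": 0.0,"grip": 0.0}
    - {"dx": 0.001,"dy": -0.002,"dz": 0.056,"wx": 0.0,"wy": 0.0,"wz": 0.0,"grip": 0.0}
    - {"dx": 0.001,"dy": -0.002,"dz": 0.056,"wx": 0.0,"wy": 0.0,"wz": 0.0,"grip": 0.0}
  newtons: 40

```text
time: 3.1
tcp_pos: [0.4789, -0.1732, 0.0543]
orientation: [180.0, -0.0, 15.5]
force: [1.0, 1.8, 3.2]
gripper_width: 0.001
```

```bash
python3 - <<'E'
from h import *
c=cap('side','side3')
cv2.imwrite('pics/s3c.png',cv2.resize(c['pixels'][150:360,80:340,::-1],None,fx=3,fy=2.8,interpolation=cv2.INTER_CUBIC))
s=manip.sense();print(s['tcp_pos'],s['force'])
E
```

```text
[ 0.47894421 -0.1732394   0.05455112] [0.46872202 2.73103873 3.42521915]
```

View pics/s3c.png

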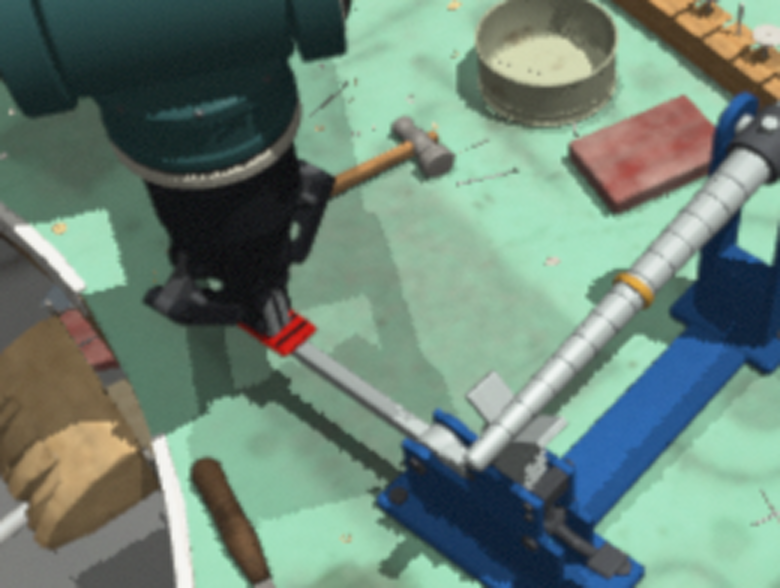

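The fingers sit on the pad and the lever is nearly down, at 3 N. I'm creeping down to the stop.

Call:
move_arm:
  commands:
    - {"dx": 0.0,"dy": 0.0,"dz": 0.002,"wx": 0.0,"wy": 0.0,"wz": 0.0,"grip": 0.0}
    - {"dx": 0.0,"dy": 0.0,"dz": 0.003,"wx": 0.0,"wy": 0.0,"wz": 0.0,"grip": 0.0}
    - {"dx": 0.0,"dy": 0.0,"dz": 0.003,"wx": 0.0,"wy": 0.0,"wz": 0.0,"grip": 0.0}
  newtons: 40

```text
time: 3.45
tcp_pos: [0.4787, -0.1733, 0.0513]
orientation: [180.0, 0.0, 15.5]
force: [-2.1, 1.1, 4.3]
gripper_width: -0.0
```

Call:
move_arm:
  commands:
    - {"dx": 0.0,"dy": 0.0,"dz": 0.001,"wx": 0.0,"wy": 0.0,"wz": 0.0,"grip": 0.0}
    - {"dx": 0.0,"dy": 0.0,"dz": 0.002,"wx": 0.0,"wy": 0.0,"wz": 0.0,"grip": 0.0}
    - {"dx": 0.0,"dy": 0.0,"dz": 0.002,"wx": 0.0,"wy": 0.0,"wz": 0.0,"grip": 0.0}
  newtons: 40

```text
time: 3.75
tcp_pos: [0.4786, -0.1733, 0.0492]
orientation: [-180.0, 0.0, 15.5]
force: [-3.4, 0.3, 4.3]
gripper_width: 0.002
```

Call:
move_arm:
  commands:
    - {"dx": 0.0,"dy": 0.0,"dz": 0.001,"wx": 0.0,"wy": 0.0,"wz": 0.0,"grip": 0.0}
    - {"dx": 0.0,"dy": 0.0,"dz": 0.002,"wx": 0.0,"wy": 0.0,"wz": 0.0,"grip": 0.0}
    - {"dx": 0.0,"dy": 0.0,"dz": 0.002,"wx": 0.0,"wy": 0.0,"wz": 0.0,"grip": 0.0}
  newtons: 40

```text
time: 4.05
tcp_pos: [0.4787, -0.1733, 0.0472]
orientation: [-180.0, 0.0, 15.5]
force: [-4.4, 0.3, 4.3]
gripper_width: 0.004
```

Call:
move_arm:
  commands:
    - {"dx": 0.0,"dy": 0.0,"dz": 0.001,"wx": 0.0,"wy": 0.0,"wz": 0.0,"grip": 0.0}
    - {"dx": 0.0,"dy": 0.0,"dz": 0.002,"wx": 0.0,"wy": 0.0,"wz": 0.0,"grip": 0.0}
    - {"dx": 0.0,"dy": 0.0,"dz": 0.002,"wx": 0.0,"wy": 0.0,"wz": 0.0,"grip": 0.0}
  newtons: 40

```text
time: 4.35
tcp_pos: [0.4787, -0.1733, 0.0452]
orientation: [180.0, 0.0, 15.5]
force: [-3.5, 0.4, 4.2]
gripper_width: -0.002
```

```bash
python3 slope.py 4; python3 - <<'E'
from h import *
c=np.load('pics/side4.npz')
cv2.imwrite('pics/s4c.png',cv2.resize(c['pixels'][200:340,120:300,::-1],None,fx=4,fy=4,interpolation=cv2.INTER_CUBIC))
s=manip.sense();print(s['tcp_pos'],s['force'])
E
```

```text
['scene4'] 255 x0 sx z0 slope r taper [-0.0008 -0.0237  0.1766  0.1125  0.0091  0.0185] rms 1.14
['side4'] 1195 x0 sx z0 slope r taper [-0.0013 -0.0137  0.1769  0.0953  0.0094  0.0254] rms 1.07
['scene4', 'side4'] 1450 x0 sx z0 slope r taper [-0.001  -0.0179  0.177   0.0948  0.0092  0.0292] rms 1.13
[ 0.47877331 -0.17329489  0.04536164] [-4.87687712 -0.00710833  4.2545087 ]
```

View pics/s4c.png

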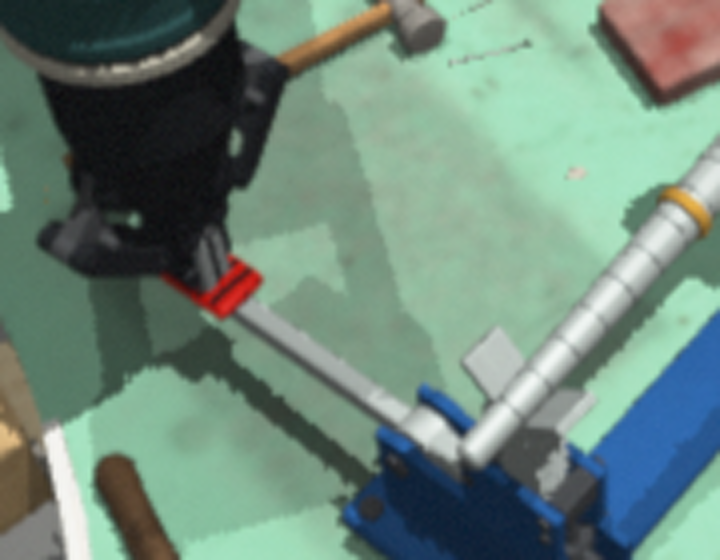

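Slope -0.095 rad, so the lift is about 9.7 mm of 15. The stroke isn't full yet, so I continue.

Call:
move_arm:
  commands:
    - {"dx": 0.0,"dy": 0.0,"dz": 0.001,"wx": 0.0,"wy": 0.0,"wz": 0.0,"grip": 0.0}
    - {"dx": 0.0,"dy": 0.0,"dz": 0.002,"wx": 0.0,"wy": 0.0,"wz": 0.0,"grip": 0.0}
    - {"dx": 0.0,"dy": 0.0,"dz": 0.003,"wx": 0.0,"wy": 0.0,"wz": 0.0,"grip": 0.0}
    - {"dx": 0.0,"dy": 0.0,"dz": 0.003,"wx": 0.0,"wy": 0.0,"wz": 0.0,"grip": 0.0}
  newtons: 40

```text
time: 4.85
tcp_pos: [0.4788, -0.1733, 0.0423]
orientation: [180.0, -0.0, 15.5]
force: [-2.8, -0.7, 4.1]
gripper_width: -0.002
```

```bash
python3 - <<'E'
from h import *
c=cap('side','side5')
p=c['pixels'].astype(int); m=(p[...,0]>130)&(p[...,1]<70)&(p[...,2]<70)
for n,c in (('side5',c),('scene5',cap('scene','scene5'))):
    p=c['pixels'].astype(int); m=(p[...,0]>120)&(p[...,1]<70)&(p[...,2]<70)
    P=np.array([pt(c,u,v) for v,u in zip(*np.nonzero(m))]);P=P[(abs(P[:,0]-.48)<.05)&(abs(P[:,1]+.17)<.04)]
    d=(P-[.4835,-.1715,0])@np.array([.985,.173,0])
    print(n,len(P))
    for a in np.arange(-.03,.04,.01):
        k=(d>=a)&(d<a+.01)
        if k.any(): print(a.round(3),k.sum(),np.median(P[k],0).round(4))
print(manip.sense()['force'])
E
```

```text
side5 102
-0.01 3 [ 0.4802 -0.1606  0.0628]
0.0 38 [ 0.4887 -0.1704  0.063 ]
0.01 61 [ 0.4972 -0.1691  0.064 ]
scene5 20
-0.03 9 [ 0.4562 -0.1684  0.0592]
-0.01 1 [ 0.4849 -0.1836  0.0623]
0.0 9 [ 0.4899 -0.182   0.0629]
0.01 1 [ 0.497  -0.1825  0.0632]
[-2.79297815 -0.77647697  3.28877638]
```

The pad surface is at about z = 0.062 while the TCP reads 0.042, so something doesn't fit. I'm looking closer.

```bash
python3 - <<'E'
from h import *
w=cap('wrist','wrist5')
a=np.load('pics/side5.npz')['pixels'][225:305,120:220,::-1]; b=np.load('pics/scene5.npz')['pixels'][230:310,240:340,::-1]
f=lambda i,s:cv2.resize(i,None,fx=s,fy=s,interpolation=cv2.INTER_CUBIC)
cv2.imwrite('pics/c5.png',np.vstack([np.hstack([f(a,4),f(b,4)])]))
print(w['xyz'],w['orientation'])
E
```

```text
[ 0.55893291 -0.15166786  0.20529745] [ 1.61384628e+02 -1.85302810e-02 -7.45278439e+01]
```

View pics/c5.png

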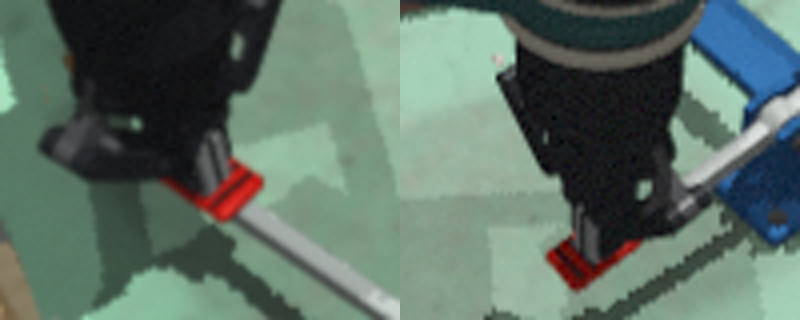

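View pics/wrist5.png

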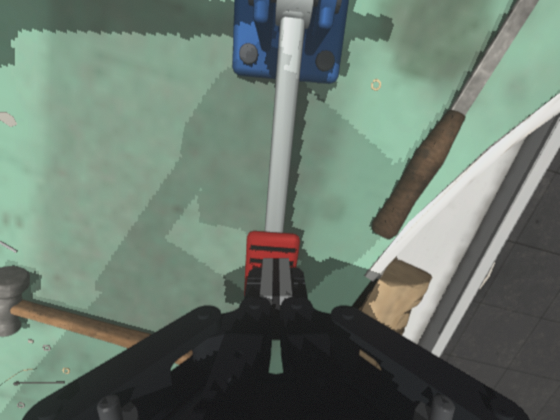

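```bash
python3 - <<'E'
from h import *
for n in('side0','side2','side3','side4','side5','scene4','scene5'):
    c=dict(np.load(f'pics/{n}.npz'))
    p=c['pixels'].astype(int); m=(p[...,0]>120)&(p[...,1]<70)&(p[...,2]<70)
    P=np.array([pt(c,u,v) for v,u in zip(*np.nonzero(m))]);P=P[(abs(P[:,0]-.48)<.05)&(abs(P[:,1]+.17)<.04)]
    d=(P-[.4835,-.1715,0])@np.array([.985,.173,0])
    print(n,[(round(a,3),np.median(P[(d>=a)&(d<a+.01),2]).round(4)) for a in np.arange(-.03,.04,.01) if ((d>=a)&(d<a+.01)).sum()>2])
    # lever arm (grey) between
    Rm=R.from_euler('xyz',c['orientation'],degrees=True).as_matrix();Z=c['range_z'];v,u=np.nonzero(Z>0)
    Q=((np.linalg.inv(c['mtx'])@np.vstack([u,v,np.ones(len(u))])*Z[v,u]).T@Rm.T)+c['xyz']
    d=Q-[.4835,-.1715,0];a=d@np.array([.985,.173,0]);b=d@np.array([-.173,.985,0])
    for lo in(.04,.06,.08):
        k=(abs(b)<.006)&(a>lo)&(a<lo+.01)&(Q[:,2]>.03)&(Q[:,2]<.13)
        print('  ',lo,k.sum(),np.median(Q[k,2]).round(4) if k.any() else '')
E
```

```text
side0 [(np.float64(-0.03), np.float64(0.1049)), (np.float64(-0.02), np.float64(0.1063)), (np.float64(-0.01), np.float64(0.1043)), (np.float64(0.0), np.float64(0.1026)), (np.float64(0.01), np.float64(0.0999)), (np.float64(0.02), np.float64(0.0981))]
   0.04 42 0.0854
   0.06 41 0.0813
   0.08 41 0.0771
side2 [(np.float64(-0.02), np.float64(0.1056)), (np.float64(-0.01), np.float64(0.1043)), (np.float64(0.0), np.float64(0.1017)), (np.float64(0.01), np.float64(0.0999)), (np.float64(0.02), np.float64(0.0981))]
   0.04 44 0.0849
   0.06 41 0.0811
   0.08 42 0.0769
side3 [(np.float64(-0.01), np.float64(0.0741)), (np.float64(0.0), np.float64(0.0748)), (np.float64(0.01), np.float64(0.0741))]
   0.04 39 0.068
   0.06 38 0.068
   0.08 42 0.0686
side4 [(np.float64(0.0), np.float64(0.0662)), (np.float64(0.01), np.float64(0.0661))]
   0.04 38 0.0619
   0.06 39 0.0644
   0.08 36 0.0654
side5 [(np.float64(-0.01), np.float64(0.0628)), (np.float64(0.0), np.float64(0.063)), (np.float64(0.01), np.float64(0.064))]
   0.04 38 0.0599
   0.06 38 0.0625
   0.08 36 0.064
scene4 [(np.float64(-0.03), np.float64(0.062)), (np.float64(0.0), np.float64(0.064))]
   0.04 0 
   0.06 22 0.0627
   0.08 27 0.0645
scene5 [(np.float64(-0.03), np.float64(0.0592)), (np.float64(0.0), np.float64(0.0629))]
   0.04 0 
   0.06 22 0.0619
   0.08 30 0.0634
```

The lever follows the tool 1:1 with a constant offset of 20 mm, the fingers are centred on the pad, and the lever is at about 0.3 rad. The stop should come at a TCP height of about 0.030, so I continue down.

Call:
move_arm:
  commands:
    - {"dx": 0.0,"dy": 0.0,"dz": 0.002,"wx": 0.0,"wy": 0.0,"wz": 0.0,"grip": 0.0}
    - {"dx": 0.0,"dy": 0.0,"dz": 0.004,"wx": 0.0,"wy": 0.0,"wz": 0.0,"grip": 0.0}
    - {"dx": 0.0,"dy": 0.0,"dz": 0.006,"wx": 0.0,"wy": 0.0,"wz": 0.0,"grip": 0.0}
    - {"dx": 0.0,"dy": 0.0,"dz": 0.008,"wx": 0.0,"wy": 0.0,"wz": 0.0,"grip": 0.0}
    - {"dx": 0.0,"dy": 0.0,"dz": 0.009,"wx": 0.0,"wy": 0.0,"wz": 0.0,"grip": 0.0}
  newtons: 40

```text
time: 5.5
tcp_pos: [0.4791, -0.1732, 0.0335]
orientation: [180.0, -0.0, 15.5]
force: [-2.4, 0.2, 6.1]
gripper_width: 0.0
```

Call:
move_arm:
  commands:
    - {"dx": 0.0,"dy": 0.0,"dz": 0.001,"wx": 0.0,"wy": 0.0,"wz": 0.0,"grip": 0.0}
    - {"dx": 0.0,"dy": 0.0,"dz": 0.002,"wx": 0.0,"wy": 0.0,"wz": 0.0,"grip": 0.0}
    - {"dx": 0.0,"dy": 0.0,"dz": 0.002,"wx": 0.0,"wy": 0.0,"wz": 0.0,"grip": 0.0}
  newtons: 40

```text
time: 5.8
tcp_pos: [0.4792, -0.1732, 0.0316]
orientation: [180.0, -0.1, 15.5]
force: [-1.3, -0.5, 4.1]
gripper_width: -0.004
```

Call:
move_arm:
  commands:
    - {"dx": 0.0,"dy": 0.0,"dz": 0.001,"wx": 0.0,"wy": 0.0,"wz": 0.0,"grip": 0.0}
    - {"dx": 0.0,"dy": 0.0,"dz": 0.002,"wx": 0.0,"wy": 0.0,"wz": 0.0,"grip": 0.0}
    - {"dx": 0.0,"dy": 0.0,"dz": 0.002,"wx": 0.0,"wy": 0.0,"wz": 0.0,"grip": 0.0}
  newtons: 40

```text
time: 6.1
tcp_pos: [0.4794, -0.1733, 0.0301]
orientation: [180.0, -0.1, 15.5]
force: [-2.4, 1.8, 9.6]
gripper_width: 0.001
```

Call:
move_arm:
  commands:
    - {"dx": 0.0,"dy": 0.0,"dz": 0.001,"wx": 0.0,"wy": 0.0,"wz": 0.0,"grip": 0.0}
    - {"dx": 0.0,"dy": 0.0,"dz": 0.001,"wx": 0.0,"wy": 0.0,"wz": 0.0,"grip": 0.0}
  newtons: 40

```text
time: 6.3
tcp_pos: [0.4795, -0.1733, 0.0296]
orientation: [180.0, -0.1, 15.5]
force: [-5.6, 1.5, 15.8]
gripper_width: 0.001
```

```bash
python3 slope.py 6;python3 -c "
from h import *
s=manip.sense();print(s['tcp_pos'],s['force'])"
```

```text
['scene6'] 324 x0 sx z0 slope r taper [-0.0008 -0.0256  0.1764  0.0984  0.0094  0.0279] rms 1.27
['side6'] 1191 x0 sx z0 slope r taper [-0.001  -0.0144  0.1772  0.0892  0.0094  0.0282] rms 1.09
['scene6', 'side6'] 1515 x0 sx z0 slope r taper [-0.0009 -0.0173  0.1771  0.0892  0.0093  0.0308] rms 1.17
[ 0.47948944 -0.17330923  0.02959046] [-6.06245515  2.29363784 16.21753433]
```

The stop is felt at 16 N. I'm releasing it fully upward, to a TCP height of about 0.10.

Call:
move_arm:
  commands:
    - {"dx": 0.0,"dy": 0.0,"dz": -0.01,"wx": 0.0,"wy": 0.0,"wz": 0.0,"grip": 0.0}
    - {"dx": 0.0,"dy": 0.0,"dz": -0.022,"wx": 0.0,"wy": 0.0,"wz": 0.0,"grip": 0.0}
    - {"dx": 0.0,"dy": 0.0,"dz": -0.034,"wx": 0.0,"wy": 0.0,"wz": 0.0,"grip": 0.0}
    - {"dx": 0.0,"dy": 0.0,"dz": -0.046,"wx": 0.0,"wy": 0.0,"wz": 0.0,"grip": 0.0}
    - {"dx": 0.0,"dy": 0.0,"dz": -0.06,"wx": 0.0,"wy": 0.0,"wz": 0.0,"grip": 0.0}
    - {"dx": 0.0,"dy": 0.0,"dz": -0.08,"wx": 0.0,"wy": 0.0,"wz": 0.0,"grip": 0.0}
    - {"dx": 0.0,"dy": 0.0,"dz": -0.08,"wx": 0.0,"wy": 0.0,"wz": 0.0,"grip": 0.0}
    - {"dx": 0.0,"dy": 0.0,"dz": -0.08,"wx": 0.0,"wy": 0.0,"wz": 0.0,"grip": 0.0}
  newtons: 40

```text
time: 7.2
tcp_pos: [0.4789, -0.1733, 0.1087]
orientation: [180.0, -0.0, 15.5]
force: [0.3, -0.0, -0.1]
gripper_width: -0.003
```

```bash
python3 slope.py 7;python3 -c "
from h import *
s=manip.sense();print(s['tcp_pos'],s['force'],s['time'])
a=np.load('pics/side7.npz')['pixels'][170:340,120:320,::-1];cv2.imwrite('pics/c7.png',cv2.resize(a,None,fx=4,fy=3.5,interpolation=cv2.INTER_CUBIC))
for n in ('side0','side7'):
  c=dict(np.load(f'pics/{n}.npz'));p=c['pixels'].astype(int);m=(p[...,0]>120)&(p[...,1]<70)&(p[...,2]<70)
  P=np.array([pt(c,u,v) for v,u in zip(*np.nonzero(m))]);P=P[(abs(P[:,0]-.48)<.05)&(abs(P[:,1]+.17)<.04)];d=(P-[.4835,-.1715,0])@np.array([.985,.173,0]);print(len(P),np.polyfit(d,P[:,2],1))
"
```

```text
['scene7'] 231 x0 sx z0 slope r taper [0.0007 0.0105 0.1752 0.0685 0.0106 0.0566] rms 1.09
['side7'] 1191 x0 sx z0 slope r taper [-0.0011 -0.0151  0.1771  0.0924  0.0094  0.0262] rms 1.04
['scene7', 'side7'] 1422 x0 sx z0 slope r taper [-0.001  -0.0186  0.1771  0.0916  0.0093  0.0295] rms 1.1
[ 0.47841393 -0.17310257  0.10767446] [-0.33944496  0.63375986 -0.15480405] 7.3
324 [-0.21800012  0.10310607]
217 [-0.21851647  0.10306495]
```

View pics/c7.png

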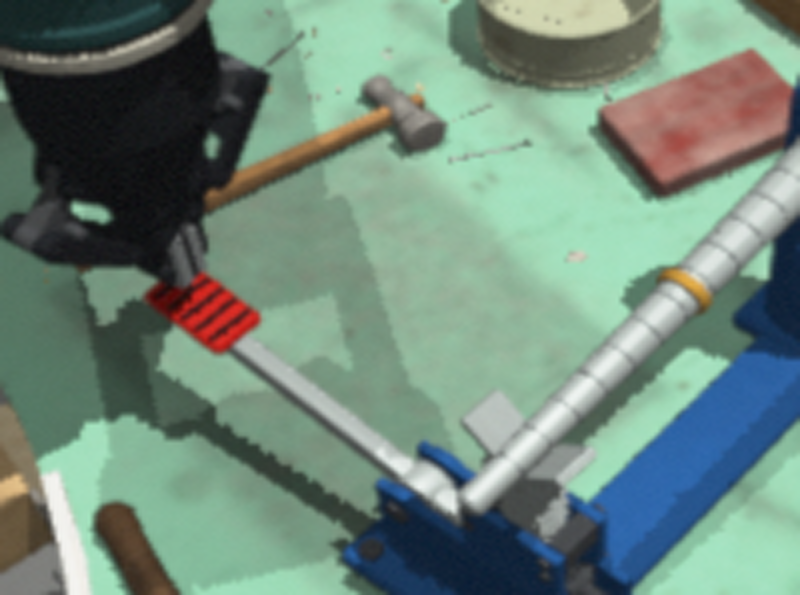

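One click gained: slope -0.092, which is 2 notches to go, and the lever is back at rest. Stroke 2 follows with the same depth.

Call:
move_arm:
  commands:
    - {"dx": 0.0,"dy": 0.0,"dz": 0.012,"wx": 0.0,"wy": 0.0,"wz": 0.0,"grip": 0.0}
    - {"dx": 0.0,"dy": 0.0,"dz": 0.022,"wx": 0.0,"wy": 0.0,"wz": 0.0,"grip": 0.0}
    - {"dx": 0.0,"dy": 0.0,"dz": 0.03,"wx": 0.0,"wy": 0.0,"wz": 0.0,"grip": 0.0}
    - {"dx": 0.0,"dy": 0.0,"dz": 0.038,"wx": 0.0,"wy": 0.0,"wz": 0.0,"grip": 0.0}
    - {"dx": 0.0,"dy": 0.0,"dz": 0.046,"wx": 0.0,"wy": 0.0,"wz": 0.0,"grip": 0.0}
    - {"dx": 0.0,"dy": 0.0,"dz": 0.054,"wx": 0.0,"wy": 0.0,"wz": 0.0,"grip": 0.0}
    - {"dx": 0.0,"dy": 0.0,"dz": 0.061,"wx": 0.0,"wy": 0.0,"wz": 0.0,"grip": 0.0}
    - {"dx": 0.0,"dy": 0.0,"dz": 0.067,"wx": 0.0,"wy": 0.0,"wz": 0.0,"grip": 0.0}
    - {"dx": 0.0,"dy": 0.0,"dz": 0.072,"wx": 0.0,"wy": 0.0,"wz": 0.0,"grip": 0.0}
    - {"dx": 0.0,"dy": 0.0,"dz": 0.076,"wx": 0.0,"wy": 0.0,"wz": 0.0,"grip": 0.0}
    - {"dx": 0.0,"dy": 0.0,"dz": 0.079,"wx": 0.0,"wy": 0.0,"wz": 0.0,"grip": 0.0}
    - {"dx": 0.0,"dy": 0.0,"dz": 0.08,"wx": 0.0,"wy": 0.0,"wz": 0.0,"grip": 0.0}
  newtons: 40

```text
time: 8.5
tcp_pos: [0.4794, -0.1734, 0.0292]
orientation: [180.0, -0.1, 15.5]
force: [-7.8, 1.1, 18.8]
gripper_width: -0.004
```

The stop is felt at 19 N. Releasing.

Call:
move_arm:
  commands:
    - {"dx": 0.0,"dy": 0.0,"dz": 0.0,"wx": 0.0,"wy": 0.0,"wz": 0.0,"grip": 0.0}
    - {"dx": 0.0,"dy": 0.0,"dz": -0.01,"wx": 0.0,"wy": 0.0,"wz": 0.0,"grip": 0.0}
    - {"dx": 0.0,"dy": 0.0,"dz": -0.022,"wx": 0.0,"wy": 0.0,"wz": 0.0,"grip": 0.0}
    - {"dx": 0.0,"dy": 0.0,"dz": -0.034,"wx": 0.0,"wy": 0.0,"wz": 0.0,"grip": 0.0}
    - {"dx": 0.0,"dy": 0.0,"dz": -0.046,"wx": 0.0,"wy": 0.0,"wz": 0.0,"grip": 0.0}
    - {"dx": 0.0,"dy": 0.0,"dz": -0.06,"wx": 0.0,"wy": 0.0,"wz": 0.0,"grip": 0.0}
    - {"dx": 0.0,"dy": 0.0,"dz": -0.08,"wx": 0.0,"wy": 0.0,"wz": 0.0,"grip": 0.0}
    - {"dx": 0.0,"dy": 0.0,"dz": -0.08,"wx": 0.0,"wy": 0.0,"wz": 0.0,"grip": 0.0}
    - {"dx": 0.0,"dy": 0.0,"dz": -0.08,"wx": 0.0,"wy": 0.0,"wz": 0.0,"grip": 0.0}
  newtons: 40

```text
time: 9.4
tcp_pos: [0.4789, -0.1733, 0.1087]
orientation: [180.0, -0.0, 15.5]
force: [-0.0, 0.3, 0.1]
gripper_width: 0.002
```

```bash
python3 slope.py 8;python3 -c "
from h import *
s=manip.sense();print(s['tcp_pos'],s['force'],s['time'])
for n in ('side0','side8'):
  c=dict(np.load(f'pics/{n}.npz'));p=c['pixels'].astype(int);m=(p[...,0]>120)&(p[...,1]<70)&(p[...,2]<70)
  P=np.array([pt(c,u,v) for v,u in zip(*np.nonzero(m))]);P=P[(abs(P[:,0]-.48)<.05)&(abs(P[:,1]+.17)<.04)];d=(P-[.4835,-.1715,0])@np.array([.985,.173,0]);print(len(P),np.polyfit(d,P[:,2],1))
"
```

```text
['scene8'] 221 x0 sx z0 slope r taper [0.0005 0.0031 0.1805 0.0292 0.0103 0.0439] rms 1.03
['side8'] 1179 x0 sx z0 slope r taper [-0.0011 -0.0161  0.1824  0.0454  0.0094  0.0272] rms 1.05
['scene8', 'side8'] 1400 x0 sx z0 slope r taper [-0.001  -0.0187  0.1824  0.0465  0.0093  0.0289] rms 1.09
[ 0.47844225 -0.17310068  0.10772238] [-0.64664688  0.08878853 -0.21609989] 9.5
324 [-0.21800012  0.10310607]
221 [-0.2235342   0.10324052]
```

Two clicks gained: slope -0.046, exactly one notch to go, and the lever is at rest. Stroke 3 is the last.

Call:
move_arm:
  commands:
    - {"dx": 0.0,"dy": 0.0,"dz": 0.012,"wx": 0.0,"wy": 0.0,"wz": 0.0,"grip": 0.0}
    - {"dx": 0.0,"dy": 0.0,"dz": 0.022,"wx": 0.0,"wy": 0.0,"wz": 0.0,"grip": 0.0}
    - {"dx": 0.0,"dy": 0.0,"dz": 0.03,"wx": 0.0,"wy": 0.0,"wz": 0.0,"grip": 0.0}
    - {"dx": 0.0,"dy": 0.0,"dz": 0.038,"wx": 0.0,"wy": 0.0,"wz": 0.0,"grip": 0.0}
    - {"dx": 0.0,"dy": 0.0,"dz": 0.045,"wx": 0.0,"wy": 0.0,"wz": 0.0,"grip": 0.0}
    - {"dx": 0.0,"dy": 0.0,"dz": 0.052,"wx": 0.0,"wy": 0.0,"wz": 0.0,"grip": 0.0}
    - {"dx": 0.0,"dy": 0.0,"dz": 0.058,"wx": 0.0,"wy": 0.0,"wz": 0.0,"grip": 0.0}
    - {"dx": 0.0,"dy": 0.0,"dz": 0.063,"wx": 0.0,"wy": 0.0,"wz": 0.0,"grip": 0.0}
    - {"dx": 0.0,"dy": 0.0,"dz": 0.067,"wx": 0.0,"wy": 0.0,"wz": 0.0,"grip": 0.0}
  newtons: 40

```text
time: 10.4
tcp_pos: [0.4787, -0.1733, 0.041]
orientation: [-180.0, 0.0, 15.5]
force: [-4.7, -0.4, 5.2]
gripper_width: -0.0
```

```bash
python3 slope.py 9
```

```text
['scene9'] 303 x0 sx z0 slope r taper [-1.000e-04 -2.300e-03  1.866e-01 -1.860e-02  1.010e-02  4.630e-02] rms 1.18
['side9'] 1180 x0 sx z0 slope r taper [-0.0011 -0.0139  0.1886 -0.0025  0.0094  0.0259] rms 1.05
['scene9', 'side9'] 1483 x0 sx z0 slope r taper [1.00000e-03 4.26000e-02 3.34459e+01 5.49571e+01 6.05000e-01 9.99400e-01] rms 0.08
```

Call:
move_arm:
  commands:
    - {"dx": 0.0,"dy": 0.0,"dz": 0.003,"wx": 0.0,"wy": 0.0,"wz": 0.0,"grip": 0.0}
    - {"dx": 0.0,"dy": 0.0,"dz": 0.006,"wx": 0.0,"wy": 0.0,"wz": 0.0,"grip": 0.0}
    - {"dx": 0.0,"dy": 0.0,"dz": 0.009,"wx": 0.0,"wy": 0.0,"wz": 0.0,"grip": 0.0}
    - {"dx": 0.0,"dy": 0.0,"dz": 0.011,"wx": 0.0,"wy": 0.0,"wz": 0.0,"grip": 0.0}
    - {"dx": 0.0,"dy": 0.0,"dz": 0.013,"wx": 0.0,"wy": 0.0,"wz": 0.0,"grip": 0.0}
    - {"dx": 0.0,"dy": 0.0,"dz": 0.013,"wx": 0.0,"wy": 0.0,"wz": 0.0,"grip": 0.0}
  newtons: 40

```text
time: 11.1
tcp_pos: [0.4795, -0.1733, 0.0296]
orientation: [180.0, -0.1, 15.5]
force: [-5.7, 1.7, 15.1]
gripper_width: -0.002
```

Stop felt at 15 N. I'm releasing and retreating well above.

Call:
move_arm:
  commands:
    - {"dx": 0.0,"dy": 0.0,"dz": -0.01,"wx": 0.0,"wy": 0.0,"wz": 0.0,"grip": 0.0}
    - {"dx": 0.0,"dy": 0.0,"dz": -0.022,"wx": 0.0,"wy": 0.0,"wz": 0.0,"grip": 0.0}
    - {"dx": 0.0,"dy": 0.0,"dz": -0.034,"wx": 0.0,"wy": 0.0,"wz": 0.0,"grip": 0.0}
    - {"dx": 0.0,"dy": 0.0,"dz": -0.046,"wx": 0.0,"wy": 0.0,"wz": 0.0,"grip": 0.0}
    - {"dx": 0.0,"dy": 0.0,"dz": -0.06,"wx": 0.0,"wy": 0.0,"wz": 0.0,"grip": 0.0}
    - {"dx": 0.0,"dy": 0.0,"dz": -0.08,"wx": 0.0,"wy": 0.0,"wz": 0.0,"grip": 0.0}
    - {"dx": 0.0,"dy": 0.0,"dz": -0.11,"wx": 0.0,"wy": 0.0,"wz": 0.0,"grip": 0.0}
    - {"dx": 0.0,"dy": 0.0,"dz": -0.15,"wx": 0.0,"wy": 0.0,"wz": 0.0,"grip": 0.0}
    - {"dx": 0.0,"dy": 0.0,"dz": -0.17,"wx": 0.0,"wy": 0.0,"wz": 0.0,"grip": 0.0}
    - {"dx": 0.0,"dy": 0.0,"dz": -0.17,"wx": 0.0,"wy": 0.0,"wz": 0.0,"grip": 0.0}
    - {"dx": 0.0,"dy": 0.0,"dz": -0.17,"wx": 0.0,"wy": 0.0,"wz": 0.0,"grip": 0.0}
  newtons: 40

```text
time: 12.2
tcp_pos: [0.4787, -0.1732, 0.1987]
orientation: [180.0, -0.0, 15.5]
force: [0.6, -0.1, -0.3]
gripper_width: -0.0
```

```bash
python3 slope.py 10;python3 -c "
from h import *
s=manip.sense();print(s['tcp_pos'],s['force'],s['time'])
for n in ('side0','side10'):
  c=dict(np.load(f'pics/{n}.npz'));p=c['pixels'].astype(int);m=(p[...,0]>120)&(p[...,1]<70)&(p[...,2]<70)
  P=np.array([pt(c,u,v) for v,u in zip(*np.nonzero(m))]);P=P[(abs(P[:,0]-.48)<.05)&(abs(P[:,1]+.17)<.04)];d=(P-[.4835,-.1715,0])@np.array([.985,.173,0]);print(len(P),np.polyfit(d,P[:,2],1))
"
```

```text
['scene10'] 386 x0 sx z0 slope r taper [-0.0006 -0.0112  0.187   0.0009  0.0093  0.0292] rms 1.05
['side10'] 1164 x0 sx z0 slope r taper [-0.001  -0.0146  0.1879  0.0029  0.0093  0.026 ] rms 1.01
['scene10', 'side10'] 1550 x0 sx z0 slope r taper [-0.0009 -0.0159  0.1878  0.0042  0.0092  0.0267] rms 1.07
[ 0.47839117 -0.173087    0.19745137] [0.03586224 0.24311205 0.54572453] 12.3
324 [-0.21800012  0.10310607]
313 [-0.21834033  0.10307889]
```

View pics/side10.png

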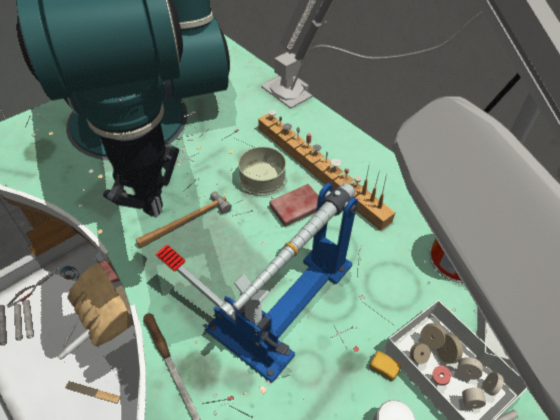

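The mandrel is level (fitted slope 0.004 rad), the lever is at rest, the arm is clear, and the hammer (220,203), tin and wax are unmoved. Handing in.

```bash
python3 -c "
from h import *
print(manip.close_job())"
```

```text
the job is handed in; nothing more can be done
None
```

The mandrel lies level after three full strokes on the thumb pad, and the job is handed in, at about 12 s of the 51 s allowed.

- **Clicks:** The column started in notch 0.020, judged from a droop of 0.137 rad and a saddle height of about 0.170 m. Three clicks bring it to notch 0.050. Each stroke reached the stop (15–19 N) and the lever came fully back up each time.
- **Slope after each click:** It went from -0.137 to -0.092, then -0.046, then within 0.004 rad of level.
- **Final state:** The pad is back at its rest height and tilt. The arm is about 95 mm above it, with no contact force. The hammer, tin and wax lie where they were in the last picture.

**Checks that disagreed:**
- **Pad height:** The pad surface read a steady 20 mm above the reported tool tip while pressing. I did not explain this, so I set the stroke depth by force and camera.
- **Lift at the stop:** On the first stroke the column showed about 10 mm of lift at the stop, not the 15 mm described. It still gained exactly one notch.
- **Scene camera:** The arm partly blocked the mandrel in the scene view during the strokes. Its slope fits were poorer then, so I relied on the side view; by the last check the two agreed.

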